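Load the sample tray and hold it level over the mat

TASK

Of the two orange screw caps, take the one that already lies rim-down (closed top up) and set it, still rim-down, fully into the empty round pocket of the blue sample tray on the bench, and let go of it. Then lift the tray by its yellow handle, carry it level so that the loose steel ball never leaves its shallow pocket, and finish while still holding it, level and still, centred about 10 cm above the round green mat: do not set it down or let go. Leave the other cap and everything else on the bench where it is.

Things in the scene. Friction and masses are not known exactly. Their poses are not given: they have to be found in the camera images.
- tray: Blue sample tray, a flat plate 220 (its x) x 100 (its y) x 10 mm with two round blind pockets 46 mm across and 5 mm deep, 75 mm from the middle: at +x the ball's, at -x the cap's (empty at the start). A carrying handle stands in the middle. About 0.28 kg empty, loose, flat on the bench. Origin: centre of the underside; z up.
- tray_handle (a point): Centre of the tray's yellow handle crossbar, 67.5 mm above the tray's underside, over its middle. The bar is 12 mm thick (along tray x: grip it across this), 80 mm long (along tray y) and 25 mm high (55 to 80 mm above the underside), on two thin posts at its ends.
- ball_pocket (a point): Centre of the floor of the ball's pocket, 5 mm above the tray's underside.
- cap_pocket (a point): Centre of the floor of the cap's pocket, 5 mm above the tray's underside, 5 mm below the tray's top face.
- ball_center (a point): Centre of the loose steel ball, 25 mm across, 65 g, free to roll in its 46 mm wide, 5 mm deep pocket; tipping the tray far or jolting it lets the ball out.
- cap_down: The orange ribbed plastic screw cap that lies rim-down: 40 mm across, 30 mm high, closed flat top up, open end down, 40 g. Origin: centre of the open end's rim plane (its underside as it lies); z up through the closed top.
- cap_up: The other orange screw cap, same size, lying with its open end up (looks like a small cup from above). Stays where it is. Origin: centre of its underside.
- mat: Round green mat, 150 mm across, 3 mm thick, fixed to the bench. Origin: centre of its underside, on the bench surface.
- beaker: Amber glass beaker, 70 mm across, 90 mm high; bystander. Origin: centre of its underside.
- pencil_case: Blue pencil case 190 (x) x 60 x 52 mm; bystander. Origin: centre of its underside.
- pen: White and black pen, 140 mm (x) x 10 x 12 mm; bystander. Origin: centre of its underside.
- soap: White pump bottle with black pump, 66 mm across, 186 mm high; bystander. Origin: centre of its underside.
- jar: Small amber jar, 44 mm across, 50 mm high; bystander. Origin: centre of its underside.
Things that resemble listed ones, but are neither listed nor needed, are in the scene too. Leave any purple or turquoise look-alike of the cap_down alone.

How it is judged:
On the way, in this order (a step that is already met when the one before it is completed fails the run):
1. the rim-down cap sits fully in the empty pocket, rim down and let go, with the tray on the bench and the ball in its pocket (horizontal distance between cap_down and cap_pocket below 0.008 m and z of cap_down in the frame of tray between 0.002 and 0.0075 m and angle between the z axis of cap_down and the z axis of tray, either way round below 0.12 rad and angle between cap_down's own z axis and vertical below 0.5 rad and horizontal distance between ball_center and ball_pocket below 0.022 m and height (world z) of tray below 0.006 m and contact force between cap_down and the fingers below 0.1 N), for 0.2 s.
2. the tray is lifted clear of the bench with cap and ball in their pockets (horizontal distance between cap_down and cap_pocket below 0.008 m and z of cap_down in the frame of tray between 0.002 and 0.0075 m and angle between the z axis of cap_down and the z axis of tray, either way round below 0.12 rad and angle between cap_down's own z axis and vertical below 0.5 rad and horizontal distance between ball_center and ball_pocket below 0.022 m and height (world z) of tray above 0.03 m and contact force between tray and the fingers above 1 N), for 0.2 s.
At the end, for the whole second after the job is handed in: Gripper still holding the tray: middle within 35 mm of above the mat's centre, underside 60-150 mm above the bench, level within 0.12 rad, under 0.03 m/s; ball in its pocket (within 22 mm of its centre); cap rim-down in the other (within 8 mm, rim within 2.5 mm of its floor, square within 0.12 rad) (horizontal distance between cap_down and cap_pocket below 0.008 m and z of cap_down in the frame of tray between 0.002 and 0.0075 m and angle between the z axis of cap_down and the z axis of tray, either way round below 0.12 rad and angle between cap_down's own z axis and vertical below 0.5 rad and horizontal distance between ball_center and ball_pocket below 0.022 m and height (world z) of tray between 0.06 and 0.15 m and horizontal distance between tray and mat below 0.035 m and angle between tray's own z axis and vertical below 0.12 rad and linear speed of tray below 0.03 m/s and contact force between tray and the fingers above 1 N); the arm keeps its last pose, push and grip.
It fails at once if the ball leaves its pocket (horizontal distance between ball_center and ball_pocket above 0.026 m or z of ball_center in the frame of tray above 0.04 m).
It fails at once if the tray tips more than 0.4 rad from level (angle between tray's own z axis and vertical above 0.4 rad).
It fails at once if the other cap or a bystander is moved more than 30 mm (distance of any of cap_up, beaker, pencil_case, pen, soap, jar from where it was at the start of the episode above 0.03 m).
It also fails if it takes over 59 s, if anything falls off the work surface, if the arm or the gripper's body presses on something with over 40 N, if the wrist force passes 120 N, or if a joint passes its speed limit or range.

ROBOT

A 6-joint arm with a two-finger parallel gripper is mounted at the origin on the work surface. World frame = base frame: x ahead of the robot, y to its left, z up, the work surface at z = 0. Lengths are in m, angles in rad, forces in N, time in s.
With the tool pointing down it reaches from about 0.35 to 0.85 m from the base axis. Payload 8.1 kg.
Tool frame: the origin (TCP) lies at the centre of the arm's flange, where the gripper is bolted on; the fingertips stand 186 mm ahead of it and the grasp point (between the pads) lies 167 mm ahead of it; z points along the fingers, y is the line along which they close (so a half turn about z gives the same grasp; the last joint's range is limited). The gripper opens to 93 mm and grips with 3 to 60 N. Pads are 15 mm wide; open, the fingers measure 128 mm over their backs; the gripper's body (75 mm by 188 mm) begins 65 mm behind the grasp point.
Start: joints at [1.021, 0.13, 1.488, -0, 1.523, -0.085], TCP at [0.269, 0.536, 0.405] pointing down, gripper open.
Joint ranges: [-2.96, 2.96], [-0.89, 2.26], [0.02, 2.5], [-1.34, 4.48], [0, 2.73], [-2.66, 2.66]. Speed limits (rad/s): [2.39, 2.39, 2.79, 3.14, 3.14, 3.14].

INTERFACE

Orientations are given as a rotation vector (axis times angle).
In Python, from plant import read_state, read_camera, camera_params, robot gives the robot as it stands.
- The arm moves only by the tool carry_out, never from a script. Its argument "targets" is a list of rows, each an object of numbers: "hand": the opening in per cent of the stroke, from 0 (shut) to 100 (fully open); "x", "y", "z": the shift along the tool's x, y, z in m; "ax", "ay", "az": the turn, a rotation vector about the tool's x, y, z in rad. In form: [{"hand": .., "x": .., "y": .., "z": .., "ax": .., "ay": .., "az": ..}, ...]. A call has 1 to 8 rows; each row is the pose to reach, as a shift and turn from the pose commanded when the call began, along the tool's axes at that moment; what a row does not reach only later rows make up. A row lasts 1/8 s, in which the tool goes at most 62.5 mm and 10.7 degrees, less where a joint would pass 70% of its speed; a pose out of reach is approached as far as the arm can. A call with a gripper value outside its range is refused whole. The fingers move at their own pace and stop on an object; "newtons" is the grip in N (left out, the last holds). Time passes only in rows, so rows that repeat a pose let the fingers close. It gives the time, the measured TCP pose, the force, the opening and the grip force at its end, in the units of the state.
- read_state(): the state, without advancing time (a new reading comes with each control period).
- read_camera(name): name is "scene" or "side" or "wrist"; returns (picture, depth): 420x560x3 uint8, blue, green, red; 420x560 float32, m along the optical axis (not along the pixel's ray), 0 where there is no reading.
- camera_params(name): a dict with "fx", "fy", "cx", "cy" (pixels), "k1" (the pictures are not rectified: a ray, as slopes to the right and down, at radius r is drawn at 1 + k1 r^2 times it, then the intrinsics apply), "position" and "rotation" of the camera in the world. Camera axes: x right, y up, looking along -z (the intrinsics and any distortion apply to the point x, -y, -z); pixel columns grow to the right and rows downward; lengths in m; the calibration is good to about 2 mm. A picture is of the moment at which its call begins: read the wrist's pose just before it. camera_params takes no time and is no camera call; for the wrist camera it gives the pose at the moment of the call.
- robot.close_job(): hands the job in; it is judged then, once.
The state is a dict: "t": time; "q": joint angles; "dq": joint speeds; "joint_torque": joint torques, N m; "tool_pos": TCP position; "orientation": TCP orientation; "force": force on the tool from outside, world axes, zero at the start; "wrist_torque": the same for the moment, N m; "opening": finger opening in m; "gripper_force": force on a finger pad.
Only numpy, scipy, OpenCV 4.12 (cv2) and the standard library are available. Lean on these libraries where they do the work, as an engineer would, in place of code of your own. Each camera call takes 0.05 s, during which the arm holds its last target. There are 200 camera calls.

## Working session

There is one attempt and no reset: what is moved stays moved. The work goes in short steps, Python scripts to look and compute and a tool call to move; the robot and the scene stay as the last step left them, time stands still between calls to the robot, and variables do not carry over. Pictures are saved under pics/ and viewed, at most 10 in all, crops included, and the job is handed in when it is done.

Besides the shell and the picture viewer there is one more tool, called after "Emit:" by a JSON object that holds its "name" and its "arguments". carry_out: Moves the arm, as the interface text tells. Its arguments: {"type":"object","properties":{"targets":{"type":"array","items":{"type":"object","properties":{"hand":{"type":"number"},"x":{"type":"number"},"y":{"type":"number"},"z":{"type":"number"},"ax":{"type":"number"},"ay":{"type":"number"},"az":{"type":"number"}}}},"newtons":{"type":"number"}},"required":["targets"]}

```bash
mkdir -p pics
cat > h.py <<'E'
import numpy as np, cv2
from scipy.spatial.transform import Rotation as R
from plant import read_state, read_camera, camera_params, robot
def rot(p):
    r=np.array(p['rotation'],float)
    return r if r.shape==(3,3) else (R.from_rotvec(r).as_matrix() if r.size==3 else R.from_quat(r).as_matrix())
def ray(p,u,v):
    xd,yd=(u-p['cx'])/p['fx'],(v-p['cy'])/p['fy']
    x,y=xd,yd
    for _ in range(20):
        s=1+p['k1']*(x*x+y*y); x,y=xd/s,yd/s
    return np.array([x,-y,-1.])
def at_depth(p,u,v,d): return np.array(p['position'])+rot(p)@(ray(p,u,v)*d)
def at_z(p,u,v,z):
    r=rot(p)@ray(p,u,v); o=np.array(p['position']); return o+r*(z-o[2])/r[2]
def cloud(p,depth):
    h,w=depth.shape; u,v=np.meshgrid(np.arange(w),np.arange(h))
    xd,yd=(u-p['cx'])/p['fx'],(v-p['cy'])/p['fy']; x,y=xd.copy(),yd.copy()
    for _ in range(20):
        s=1+p['k1']*(x*x+y*y); x,y=xd/s,yd/s
    c=np.stack([x*depth,-y*depth,-depth],-1)
    return c@rot(p).T+np.array(p['position'])
E
python3 - <<'E'
from h import *
for n in('scene','side'):
    p=camera_params(n); print(n,p)
    im,d=read_camera(n); np.savez(f'{n}0.npz',im=im,d=d)
    cv2.imwrite(f'pics/{n}0.png',cv2.resize(im,(800,600),interpolation=cv2.INTER_CUBIC))
print(read_state())
E
```

```text
scene {'fx': 398.3513645692891, 'fy': 398.3513645692891, 'cx': 275.31533733945366, 'cy': 207.4118050798066, 'k1': 0.0405769902253706, 'position': array([ 1.13196624, -0.11492771,  0.87162323]), 'rotation': array([0.50326183, 0.46324084, 1.38388684])}
side {'fx': 509.53744086401565, 'fy': 509.53744086401565, 'cx': 281.6699292110002, 'cy': 207.3654702200005, 'k1': -0.12153000818490507, 'position': array([ 0.15656069, -0.94504688,  0.74161915]), 'rotation': array([ 0.96167328, -0.20889594, -0.42312606])}
{'t': 0.1, 'q': array([ 1.02056004e+00,  1.31085226e-01,  1.48920996e+00, -2.96198120e-05,
        1.52299384e+00, -8.53899577e-02]), 'dq': array([-2.54744141e-05, -1.65611423e-03, -2.81792850e-03,  1.25194993e-03,
       -1.40617374e-03,  6.05153943e-04]), 'joint_torque': array([ 7.76008656e-04, -5.61339641e+01, -4.93095839e+01,  7.70661095e-02,
        2.90904671e-02, -1.02814772e-04]), 'tool_pos': array([0.26883744, 0.53615934, 0.40377059]), 'orientation': array([-7.23504468e-01, -3.05662973e+00,  2.54532013e-03]), 'force': array([-0.36645238, -0.5443452 ,  0.69110872]), 'wrist_torque': array([-0.01881926, -0.00273859, -0.02664501]), 'gripper_force': 0.0, 'opening': 0.09265394996434144}
```

View pics/scene0.png

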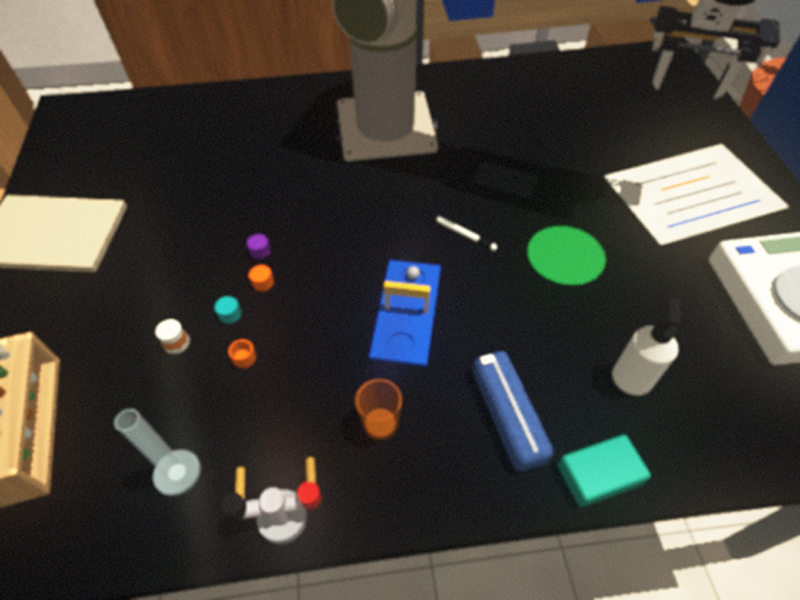

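View pics/side0.png

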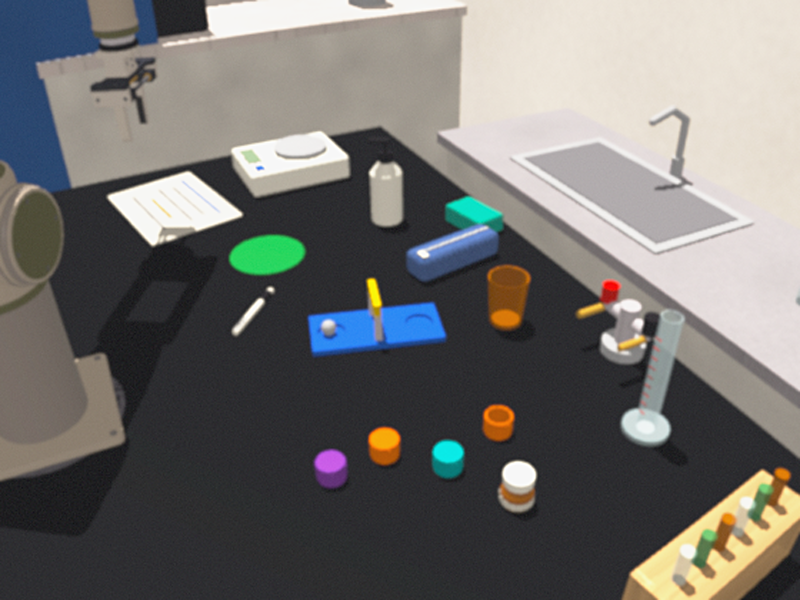

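Scene view: the rim-down cap is at (261,277) and the cup-like one at (241,352). The tray is centred near (407,312) with the ball at (413,271) and the empty pocket at (400,343). The mat is at (566,255). The side view agrees: closed cap at (384,443), open one at (498,422). Next I measure these positions.

Run:
```python
from h import *
S=800/560
for n,pts in {'scene':{'cap_d':(261,277),'cap_u':(241,352),'purple':(258,245),'turq':(228,309),'mat':(566,255),'jar':(172,336),'beaker':(379,410),'pc':(512,410),'pen':(466,233),'soap':(645,357)},
 'side':{'cap_d':(384,443),'cap_u':(498,422),'mat':(267,254),'purple':(331,468),'turq':(447,458)}}.items():
    p=camera_params(n); z=np.load(f'{n}0.npz'); im,d=z['im'],z['d']; C=cloud(p,d)
    hsv=cv2.cvtColor(im,cv2.COLOR_BGR2HSV)
    for k,(u,v) in pts.items():
        u0,v0=int(u/S),int(v/S); w=C[v0-14:v0+15,u0-14:u0+15].reshape(-1,3)
        h=hsv[v0-14:v0+15,u0-14:u0+15].reshape(-1,3); m=(h[:,1]>120)&(h[:,2]>60)&(w[:,2]>.001)
        top=w[m&(w[:,2]>w[m,2].max()-.008)] if m.any() else w[:1]
        print(n,k,'px',C[v0,u0].round(4),'top mid',((top.min(0)+top.max(0))/2).round(4),'ext',np.ptp(top,axis=0).round(3))
    # mat, tray
    for nm,lo,hi in(('green',(50,150,60),(70,255,255)),('blue',(105,180,120),(125,255,255)),('yellow',(20,150,100),(35,255,255))):
        m=cv2.inRange(hsv,lo,hi)>0
        N,l,st,ce=cv2.connectedComponentsWithStats(m.astype(np.uint8))
        for i in range(1,N):
            if st[i,4]<60: continue
            q=C[l==i]; r=cv2.minAreaRect(q[:,:2].astype(np.float32)*1000)
            print(n,nm,st[i,4],ce[i].round(),'med z',np.median(q[:,2]).round(4),'rect mm',np.round(r[0],1),np.round(r[1],1),round(r[2],1))
```

```text
scene cap_d px [ 0.4412 -0.2903  0.0302] top mid [ 0.4356 -0.2905  0.0303] ext [0.04  0.038 0.008]
scene cap_u px [ 0.5853 -0.3299  0.0027] top mid [ 1.132  -0.1149  0.8716] ext [0. 0. 0.]
scene purple px [ 0.3592 -0.2967  0.0279] top mid [ 0.3525 -0.2979  0.0295] ext [0.04  0.042 0.008]
scene turq px [ 0.5085 -0.3486  0.0298] top mid [ 1.132  -0.1149  0.8716] ext [0. 0. 0.]
scene mat px [0.4512 0.3042 0.003 ] top mid [ 1.132  -0.1149  0.8716] ext [0. 0. 0.]
scene jar px [ 0.5661 -0.4349  0.0484] top mid [ 0.5584 -0.4365  0.0285] ext [0.029 0.029 0.008]
scene beaker px [ 0.7317 -0.1003  0.0057] top mid [ 1.132  -0.1149  0.8716] ext [0. 0. 0.]
scene pc px [0.7813 0.1023 0.0525] top mid [ 1.132  -0.1149  0.8716] ext [0. 0. 0.]
scene pen px [0.3701 0.1204 0.007 ] top mid [0.304  0.0918 0.0019] ext [0. 0. 0.]
scene soap px [0.7474 0.3056 0.1129] top mid [0.6477 0.3483 0.0022] ext [0. 0. 0.]
scene green 1833 [396. 178.] med z 0.0032 rect mm [770.2 146.8] [152.5 879.9] 63.9
scene blue 1890 [284. 225.] med z 0.0095 rect mm [770.  -83.9] [113.  717.8] 76.1
scene blue 173 [284. 212.] med z 0.
[... 288 characters left out ...]
ext [0. 0. 0.]
side mat px [0.449  0.3029 0.0045] top mid [ 0.1566 -0.945   0.7416] ext [0. 0. 0.]
side purple px [ 0.3504 -0.309   0.0289] top mid [ 0.1566 -0.945   0.7416] ext [0. 0. 0.]
side turq px [ 0.4935 -0.362   0.0299] top mid [ 0.1566 -0.945   0.7416] ext [0. 0. 0.]
side green 1174 [187. 178.] med z 0.0033 rect mm [ 307.4 -276.9] [1369.7  152.1] 76.1
side blue 2274 [264. 230.] med z 0.0093 rect mm [ 409.  -467.9] [1059.7  226.8] 73.2
side yellow 183 [262. 206.] med z 0.0778 rect mm [ 387.4 -410.2] [1164.8   26.5] 68.0
side yellow 64 [413. 217.] med z 0.0642 rect mm [ 879.4 -176.5] [139.4  34.1] 44.4
side yellow 162 [269. 307.] med z 0.0306 rect mm [ 291.4 -608.6] [724.1  33.1] 65.5
```

Run:
```python
from h import *
for n in('scene','side'):
    p=camera_params(n); z=np.load(f'{n}0.npz'); im,d=z['im'],z['d']; C=cloud(p,d)
    hsv=cv2.cvtColor(im,cv2.COLOR_BGR2HSV); ok=(d>0)
    X,Y,Z=C[...,0],C[...,1],C[...,2]
    def rep(nm,m):
        q=C[m&ok]; r=cv2.minAreaRect(q[:,:2].astype(np.float32)*1000)
        print(n,nm,len(q),'mean',q.mean(0).round(4),'rect',np.round(r[0],1),np.round(r[1],1),round(r[2],1))
    def box(cx,cy,r): return (abs(X-cx)<r)&(abs(Y-cy)<r)
    g=cv2.inRange(hsv,(50,150,60),(70,255,255))>0
    rep('mat',g&box(.45,.3,.1))
    rep('cap',box(.436,-.291,.028)&(Z>.027)&(Z<.034))
    rep('purple',box(.353,-.3,.028)&(Z>.027)&(Z<.034))
    rep('turq',box(.5,-.355,.028)&(Z>.027)&(Z<.034))
    rep('capup',box(.595,-.32,.028)&(Z>.026)&(Z<.036))
    b=cv2.inRange(hsv,(105,150,60),(125,255,255))>0
    rep('tray',b&box(.53,-.03,.15)&(Z>.006)&(Z<.014))
    rep('handle',box(.53,-.03,.12)&(Z>.074)&(Z<.084))
    rep('ball',box(.45,-.01,.05)&(Z>.018)&(Z<.035))
    rep('pen',box(.37,.12,.1)&(Z>.004)&(Z<.02))
    rep('beaker',box(.73,-.1,.06)&(Z>.07)&(Z<.1))
    rep('case',box(.78,.1,.14)&(Z>.045)&(Z<.06))
```

```text
scene mat 1827 mean [0.4519 0.3032 0.0031] rect [447.3 304.8] [150.4 157.6] 86.0
scene cap 138 mean [ 0.4355 -0.2904  0.03  ] rect [ 435.6 -290.5] [38.1 38.6] 83.2
scene purple 123 mean [ 0.3544 -0.2961  0.0297] rect [ 354.5 -296.5] [37.8 39.9] 32.8
scene turq 153 mean [ 0.5016 -0.3522  0.0299] rect [ 500.6 -352.4] [36.9 38.1] 63.0
scene capup 72 mean [ 0.5976 -0.3235  0.0293] rect [ 597.4 -323.5] [41.5 39.1] 39.8
scene tray 1908 mean [ 0.5578 -0.0297  0.0099] rect [540.2 -26.2] [100.2 223.3] 73.5
scene handle 156 mean [ 0.542  -0.0268  0.0793] rect [540.8 -26.6] [79.1 14. ] 73.6
scene ball 56 mean [ 0.4692 -0.0038  0.025 ] rect [467.4  -3.3] [22.  18.7] 83.5
scene pen 294 mean [0.3958 0.0967 0.0086] rect [372.2 118.5] [189.  202.5] 87.3
scene beaker 382 mean [ 0.7507 -0.1003  0.0839] rect [ 752.3 -100.9] [66.9 70. ] 82.4
scene case 1805 mean [0.7729 0.1072 0.0498] rect [765.9 106.7] [184.5  56.1] 9.0
side mat 1172 mean [0.4494 0.2996 0.0033] rect [451.7 306.7] [154.9 159.9] 23.3
side cap 258 mean [ 0.4341 -0.2944  0.0304] rect [ 434.5 -293.4] [40.9 39.4] 30.4
side purple 265 mean [ 0.3533 -0.3009  0.03  ] rect [ 353.1 -299.9] [41.  36.1] 69.5
side turq 269 mean [ 0.5003 -0.3543  0.0302] rect [ 500.8 -353.6] [40.1 40.2] 18.6
side capup 111 mean [ 0.5973 -0.327   0.0291] rect [ 597.7 -325.9] [39.8 38.2] 23.7
side tray 1876 mean [ 0.5394 -0.0331  0.0097] rect [540.3 -28.3] [106.6 220.5] 73.4
side handle 112 mean [ 0.5385 -0.0331  0.0792] rect [540.2 -28.1] [82.9 12.5] 73.1
side ball 64 mean [ 0.4625 -0.0105  0.0248] rect [463.3  -9. ] [19.7 20.5] 35.9
side pen 254 mean [0.3923 0.0908 0.0091] rect [380.3 117. ] [149.5 218.5] 73.8
side beaker 435 mean [ 0.7531 -0.1033  0.0816] rect [ 753.2 -103. ] [72.  67.9] 22.9
side case 671 mean [0.7602 0.1005 0.0494] rect [764.9 105.5] [185.5  59.2] 9.3
```

Both cameras agree:
- **Tray:** centre (0.540, -0.027), with its y axis at 73.4° and +x towards the robot. The cap pocket is therefore near (0.612, -0.048).
- **Cap:** (0.435, -0.292), top at 0.030.
- **Mat:** (0.449, 0.305).

Next I set out.

```bash
cat >> h.py <<'E'
def delta(x,y,z,yaw_y_deg,frm=None):
    "tool-frame shift/turn to TCP world pose, tool down, tool y at given world angle"
    s=read_state(); T=R.from_rotvec(s['orientation']); a=np.radians(yaw_y_deg)
    ty=np.array([np.cos(a),np.sin(a),0]); tz=np.array([0,0,-1.]); G=R.from_matrix(np.c_[np.cross(ty,tz),ty,tz])
    dp=T.inv().apply(np.array([x,y,z])-s['tool_pos']); dr=(T.inv()*G).as_rotvec()
    print('d',dp.round(4),'rot',dr.round(4),'|', 't',round(s['t'],2),'q6',s['q'][5].round(2)); return dp,dr
E
python3 -c "
from h import *
delta(.48,.05,.38,73.4); delta(.435,-.292,.33,73.4)"
```

```text
d [-0.4067 -0.3399  0.0243] rot [-0.0017 -0.0003 -0.1751] | t 0.1 q6 -0.09
d [-0.5198 -0.6657  0.0748] rot [-0.0017 -0.0003 -0.1751] | t 0.1 q6 -0.09
```

Emit:
{"name": "carry_out", "arguments": {"targets": [{"hand": 100, "x": -0.05, "y": -0.035, "z": 0.003, "az": -0.04}, {"hand": 100, "x": -0.1, "y": -0.07, "z": 0.006, "az": -0.08}, {"hand": 100, "x": -0.15, "y": -0.11, "z": 0.01, "az": -0.12}, {"hand": 100, "x": -0.2, "y": -0.15, "z": 0.013, "az": -0.175}, {"hand": 100, "x": -0.25, "y": -0.19, "z": 0.016, "az": -0.175}, {"hand": 100, "x": -0.3, "y": -0.23, "z": 0.02, "az": -0.175}, {"hand": 100, "x": -0.35, "y": -0.27, "z": 0.022, "az": -0.175}, {"hand": 100, "x": -0.38, "y": -0.32, "z": 0.025, "az": -0.175}]}}

```text
schema error: expected keys hand, x, y, z, ax, ay, az
```

```bash
python3 -c "
from h import *
print(read_state()['tool_pos']); delta(.435,-.292,.30,73.4)"
```

```text
[0.26883744 0.53615934 0.40377059]
d [-0.5198 -0.6656  0.1048] rot [-0.0017 -0.0003 -0.1751] | t 0.1 q6 -0.09
```

Emit:
{"name": "carry_out", "arguments": {"targets": [{"hand": 100, "x": -0.05, "y": -0.035, "z": 0.003, "ax": 0, "ay": 0, "az": -0.04}, {"hand": 100, "x": -0.1, "y": -0.07, "z": 0.006, "ax": 0, "ay": 0, "az": -0.08}, {"hand": 100, "x": -0.15, "y": -0.11, "z": 0.01, "ax": 0, "ay": 0, "az": -0.12}, {"hand": 100, "x": -0.2, "y": -0.15, "z": 0.013, "ax": 0, "ay": 0, "az": -0.175}, {"hand": 100, "x": -0.25, "y": -0.19, "z": 0.016, "ax": 0, "ay": 0, "az": -0.175}, {"hand": 100, "x": -0.3, "y": -0.23, "z": 0.02, "ax": 0, "ay": 0, "az": -0.175}, {"hand": 100, "x": -0.35, "y": -0.27, "z": 0.022, "ax": 0, "ay": 0, "az": -0.175}, {"hand": 100, "x": -0.38, "y": -0.32, "z": 0.025, "ax": 0, "ay": 0, "az": -0.175}]}}

```text
t: 1.1
tool_pos: [0.4653, 0.0815, 0.3796]
orientation: [0.454, 3.109, 0.0]
force: [1.1, 0.2, 0.7]
opening: 0.0932
gripper_force: 0.0
```

```bash
python3 -c "
from h import *
print(read_state()['tool_pos']); delta(.435,-.292,.30,73.4)"
```

```text
[0.4653282  0.08145796 0.37963143]
d [-0.0776 -0.3666  0.0796] rot [ 0.      0.0001 -0.0001] | t 1.1 q6 -1.22
```

Emit:
{"name": "carry_out", "arguments": {"targets": [{"hand": 100, "x": -0.012, "y": -0.055, "z": 0.01, "ax": 0, "ay": 0, "az": 0}, {"hand": 100, "x": -0.024, "y": -0.11, "z": 0.02, "ax": 0, "ay": 0, "az": 0}, {"hand": 100, "x": -0.036, "y": -0.165, "z": 0.03, "ax": 0, "ay": 0, "az": 0}, {"hand": 100, "x": -0.048, "y": -0.22, "z": 0.045, "ax": 0, "ay": 0, "az": 0}, {"hand": 100, "x": -0.06, "y": -0.275, "z": 0.06, "ax": 0, "ay": 0, "az": 0}, {"hand": 100, "x": -0.07, "y": -0.33, "z": 0.07, "ax": 0, "ay": 0, "az": 0}, {"hand": 100, "x": -0.077, "y": -0.366, "z": 0.08, "ax": 0, "ay": 0, "az": 0}, {"hand": 100, "x": -0.077, "y": -0.366, "z": 0.08, "ax": 0, "ay": 0, "az": 0}]}}

```text
t: 2.1
tool_pos: [0.4329, -0.2911, 0.2985]
orientation: [-0.459, -3.106, -0.001]
force: [0.9, -0.1, 0.0]
opening: 0.0929
gripper_force: 0.0
```

Run:
```python
from h import *
p=camera_params('wrist'); im,d=read_camera('wrist')
cv2.imwrite('pics/w1.png',cv2.resize(im,(800,600)))
C=cloud(p,d); Z=C[...,2]; X=C[...,0];Y=C[...,1]
m=(d>0)&(abs(X-.435)<.028)&(abs(Y+.292)<.028)&(Z>.024)&(Z<.036)
q=C[m]; r=cv2.minEnclosingCircle(q[:,:2].astype(np.float32)*1000) if len(q) else None
print(len(q),r,q.mean(0) if len(q) else '')
print(read_state()['tool_pos']); delta(.435,-.292,.196,73.4)
```

```text
2092 ((436.22808837890625, -290.78936767578125), 20.503128051757812) [ 0.43531376 -0.29051573  0.02993588]
[ 0.43333247 -0.28988632  0.2989725 ]
d [-0.0024 -0.0016  0.103 ] rot [ 0.001  -0.0019 -0.0025] | t 2.15 q6 -1.97
```

View pics/w1.png

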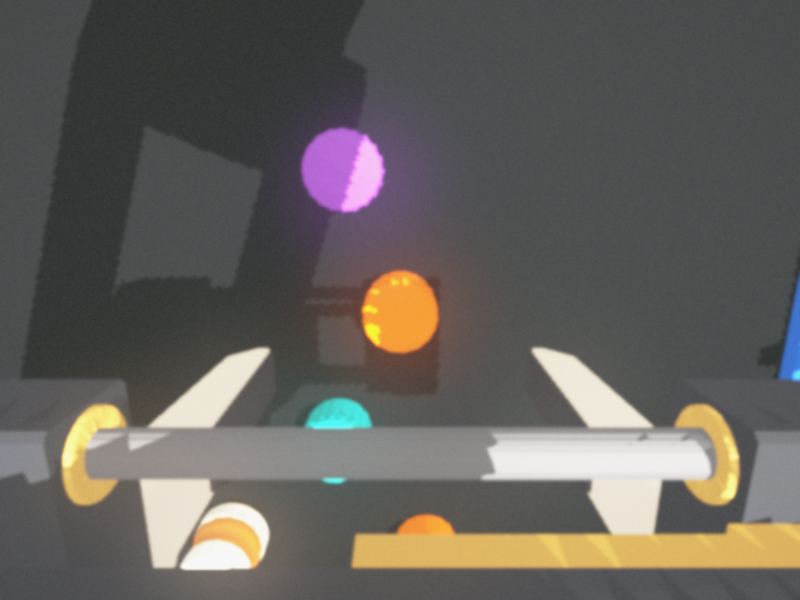

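The wrist view shows the orange closed cap at (400,312), midway between the fingers, with the turquoise and purple ones clear of them. Its measured centre is (0.4353, -0.2906), as expected, so I descend and grip.

Emit:
{"name": "carry_out", "arguments": {"newtons": 15, "targets": [{"hand": 100, "x": -0.002, "y": -0.001, "z": 0.04, "ax": 0, "ay": 0, "az": 0}, {"hand": 100, "x": -0.002, "y": -0.001, "z": 0.075, "ax": 0, "ay": 0, "az": 0}, {"hand": 100, "x": -0.002, "y": -0.001, "z": 0.103, "ax": 0, "ay": 0, "az": 0}, {"hand": 100, "x": -0.002, "y": -0.001, "z": 0.103, "ax": 0, "ay": 0, "az": 0}, {"hand": 30, "x": -0.002, "y": -0.001, "z": 0.103, "ax": 0, "ay": 0, "az": 0}, {"hand": 30, "x": -0.002, "y": -0.001, "z": 0.103, "ax": 0, "ay": 0, "az": 0}, {"hand": 30, "x": -0.002, "y": -0.001, "z": 0.103, "ax": 0, "ay": 0, "az": 0}, {"hand": 30, "x": -0.002, "y": -0.001, "z": 0.103, "ax": 0, "ay": 0, "az": 0}]}}

```text
t: 3.15
tool_pos: [0.4358, -0.291, 0.1975]
orientation: [0.454, 3.108, -0.001]
force: [-0.2, -1.0, -0.8]
opening: 0.0577
gripper_force: 0.0
```

```bash
python3 -c "
from h import *
s=read_state();print(s['tool_pos'],s['opening'],s['gripper_force'])"
```

```text
[ 0.43578865 -0.29099454  0.19754759] 0.05769050641335058 0.0
```

Emit:
{"name": "carry_out", "arguments": {"newtons": 15, "targets": [{"hand": 20, "x": 0, "y": 0, "z": 0.001, "ax": 0, "ay": 0, "az": 0}, {"hand": 20, "x": 0, "y": 0, "z": 0.001, "ax": 0, "ay": 0, "az": 0}, {"hand": 20, "x": 0, "y": 0, "z": 0.001, "ax": 0, "ay": 0, "az": 0}, {"hand": 20, "x": 0, "y": 0, "z": 0.001, "ax": 0, "ay": 0, "az": 0}, {"hand": 20, "x": 0, "y": 0, "z": 0.001, "ax": 0, "ay": 0, "az": 0}]}}

```text
t: 3.78
tool_pos: [0.4356, -0.2908, 0.1959]
orientation: [-0.454, -3.109, -0.0]
force: [-0.5, -0.4, -0.1]
opening: 0.0397
gripper_force: 15.0
```

```bash
python3 -c "
from h import *
s=read_state();print(s['tool_pos'],s['opening'],s['gripper_force'])
delta(.612,-.0485,.30,73.4)"
```

```text
[ 0.4355821  -0.29081653  0.19587497] 0.039697343905984686 14.999931649072096
d [-0.0998  0.2826 -0.1041] rot [ 0.     -0.0001 -0.0001] | t 3.77 q6 -1.97
```

The cap is gripped at a 39.7 mm opening. Next I lift it and carry it above the pocket.

Emit:
{"name": "carry_out", "arguments": {"newtons": 15, "targets": [{"hand": 20, "x": 0, "y": 0, "z": -0.05, "ax": 0, "ay": 0, "az": 0}, {"hand": 20, "x": 0, "y": 0.01, "z": -0.1, "ax": 0, "ay": 0, "az": 0}, {"hand": 20, "x": -0.015, "y": 0.05, "z": -0.104, "ax": 0, "ay": 0, "az": 0}, {"hand": 20, "x": -0.035, "y": 0.1, "z": -0.104, "ax": 0, "ay": 0, "az": 0}, {"hand": 20, "x": -0.053, "y": 0.15, "z": -0.104, "ax": 0, "ay": 0, "az": 0}, {"hand": 20, "x": -0.071, "y": 0.2, "z": -0.104, "ax": 0, "ay": 0, "az": 0}, {"hand": 20, "x": -0.088, "y": 0.25, "z": -0.104, "ax": 0, "ay": 0, "az": 0}, {"hand": 20, "x": -0.1, "y": 0.2825, "z": -0.104, "ax": 0, "ay": 0, "az": 0}]}}

```text
t: 4.78
tool_pos: [0.6131, -0.0464, 0.2998]
orientation: [0.451, 3.109, 0.0]
force: [0.2, -0.2, -0.4]
opening: 0.0394
gripper_force: 15.0
```

Run:
```python
from h import *
read_camera('wrist')
im,d=read_camera('wrist');p=camera_params('wrist')
cv2.imwrite('pics/w2.png',cv2.resize(im,(800,600)))
C=cloud(p,d); np.savez('w2.npz',im=im,d=d,C=C)
s=read_state();print(s['tool_pos'],s['opening'],s['gripper_force'])
delta(.612,-.0485,.201,73.4)
```

```text
[ 0.61346475 -0.04563185  0.29975487] 0.03942915432851071 15.000224680406973
d [ 0.0006 -0.0033  0.0988] rot [0.001  0.0003 0.0034] | t 4.88 q6 -1.44
```

View pics/w2.png

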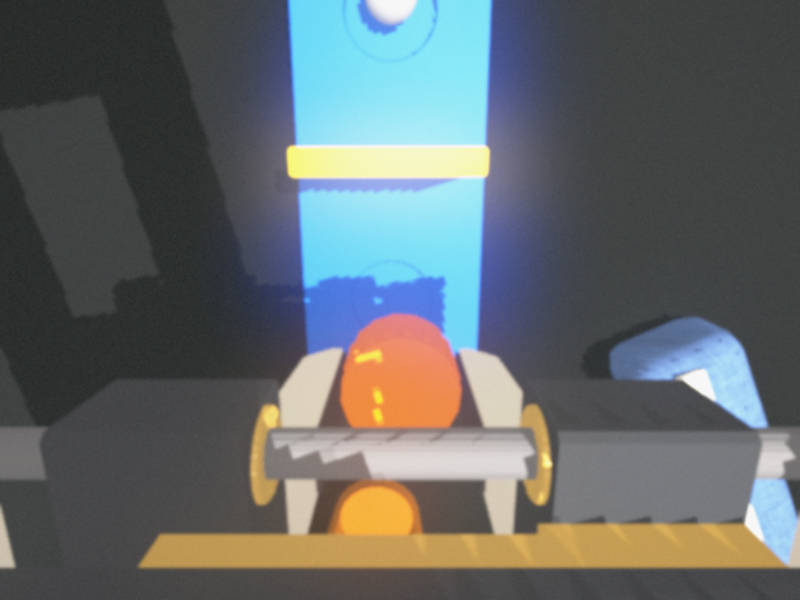

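The wrist view shows the gripped cap at about (400,375), the handle at (388,161), and the empty pocket's rim partly hidden behind the cap, around (390,300). Next I measure the tray frame and the cap from this view.

Run:
```python
from h import *
z=np.load('w2.npz');C,d,im=z['C'],z['d'],z['im'];X,Y,Z=C[...,0],C[...,1],C[...,2];ok=d>0
def rep(nm,m):
    q=C[m&ok]; 
    if len(q)<5: print(nm,len(q));return
    r=cv2.minAreaRect(q[:,:2].astype(np.float32)*1000); c=cv2.minEnclosingCircle(q[:,:2].astype(np.float32)*1000)
    print(nm,len(q),q.mean(0).round(4),np.round(r[0],1),np.round(r[1],1),round(r[2],1),'circ',np.round(c[0],1),round(c[1],1))
hsv=cv2.cvtColor(im,cv2.COLOR_BGR2HSV); hue=hsv[...,0]
rep('handle',(abs(X-.54)<.08)&(abs(Y+.027)<.08)&(Z>.074)&(Z<.086))
rep('plate',(abs(Z-.010)<.0025)&(X>.43)&(X<.68)&(abs(Y+.027)<.12))
t=np.radians(163.4);ux=np.array([np.cos(t),np.sin(t)]);uy=np.array([-np.sin(t),np.cos(t)])*-1
px=(X-.540)*ux[0]+(Y+.027)*ux[1]; py=-( (X-.540)*np.sin(t)-(Y+.027)*np.cos(t)); 
rep('ballpocketfloor',(Z<.0075)&(Z>.002)&(abs(px-.075)<.03)&(abs(py)<.03))
rep('cappocketfloor',(Z<.0075)&(Z>.002)&(abs(px+.075)<.03)&(abs(py)<.03))
m=ok&(abs(Z-.010)<.0025)
for a in(-.03,.03,.06):
    k=m&(abs(px-a)<.012)&(abs(py)<.06); print('edge py at',a,py[k].min().round(4),py[k].max().round(4))
o=(hue<15)&(hsv[...,1]>120)&(Z>.1)&(Z<.16); rep('cap held',o)
print('capz',np.percentile(C[o&ok][:,2],[5,50,95]))
s=read_state(); print(s['tool_pos'])
```

```text
handle 3037 [ 0.5411 -0.0276  0.0799] [541.  -27.7] [79.9 11.7] 73.6 circ [541.9 -27.9] 40.0
plate 23516 [ 0.5433 -0.0284  0.0101] [569.   17.6] [203.1 187.7] 73.8 circ [567.6  12.1] 133.6
ballpocketfloor 1734 [ 0.4766 -0.0091  0.0052] [476.7  -8.8] [45.9 27.6] 73.8 circ [469.2  -6.6] 23.0
cappocketfloor 1819 [ 0.6092 -0.0482  0.005 ] [610.3 -42. ] [59.3 38.3] 87.9 circ [607.8 -40.4] 32.7
edge py at -0.03 -0.0499 0.0503
edge py at 0.03 -0.0496 0.0506
edge py at 0.06 -0.0495 0.0508
cap held 4634 [ 0.6107 -0.0431  0.1333] [610.6 -43. ] [39.9 32.4] 73.3 circ [615.1 -44.4] 21.0
capz [0.128343   0.13397196 0.13499793]
[ 0.61346475 -0.04563185  0.29975487]
```

Emit:
{"name": "carry_out", "arguments": {"targets": [{"hand": 20, "x": 0, "y": 0, "z": 0, "ax": 0, "ay": 0, "az": 0}, {"hand": 20, "x": 0, "y": 0, "z": 0, "ax": 0, "ay": 0, "az": 0}]}}

```text
t: 5.12
tool_pos: [0.6117, -0.0496, 0.2998]
orientation: [-0.455, -3.108, 0.0]
force: [0.3, 0.1, 0.0]
opening: 0.0399
gripper_force: 15.0
```

The wrist view puts the tray centre at (0.5411, -0.0278) and 73.6°, so the pocket is at (0.6130, -0.0490). I lower the cap with a small correction.

Emit:
{"name": "carry_out", "arguments": {"targets": [{"hand": 20, "x": -0.001, "y": 0, "z": 0.04, "ax": 0, "ay": 0, "az": 0}, {"hand": 20, "x": -0.001, "y": 0, "z": 0.07, "ax": 0, "ay": 0, "az": 0}, {"hand": 20, "x": -0.001, "y": 0, "z": 0.085, "ax": 0, "ay": 0, "az": 0}, {"hand": 20, "x": -0.001, "y": 0, "z": 0.09, "ax": 0, "ay": 0, "az": 0}, {"hand": 20, "x": -0.001, "y": 0, "z": 0.09, "ax": 0, "ay": 0, "az": 0}, {"hand": 20, "x": -0.001, "y": 0, "z": 0.09, "ax": 0, "ay": 0, "az": 0}]}}

```text
t: 5.88
tool_pos: [0.6138, -0.0491, 0.2114]
orientation: [0.453, 3.106, -0.0]
force: [-0.3, 0.7, 0.1]
opening: 0.0397
gripper_force: 15.0
```

```bash
python3 -c "
from h import *
s=read_state();print(s['tool_pos'],s['force'])
delta(.613,-.049,.201,73.6)"
```

```text
[ 0.61379426 -0.04912804  0.21144766] [-0.30604008  0.70021599  0.08966118]
d [ 0.0008 -0.0001  0.0104] rot [ 0.0003  0.0023 -0.0037] | t 5.88 q6 -1.44
```

Emit:
{"name": "carry_out", "arguments": {"targets": [{"hand": 20, "x": 0.0005, "y": 0, "z": 0.003, "ax": 0, "ay": 0, "az": 0}, {"hand": 20, "x": 0.0005, "y": 0, "z": 0.006, "ax": 0, "ay": 0, "az": 0}, {"hand": 20, "x": 0.0005, "y": 0, "z": 0.008, "ax": 0, "ay": 0, "az": 0}, {"hand": 20, "x": 0.0005, "y": 0, "z": 0.01, "ax": 0, "ay": 0, "az": 0}, {"hand": 20, "x": 0.0005, "y": 0, "z": 0.0105, "ax": 0, "ay": 0, "az": 0}, {"hand": 20, "x": 0.0005, "y": 0, "z": 0.0105, "ax": 0, "ay": 0, "az": 0}]}}

```text
t: 6.62
tool_pos: [0.6127, -0.0488, 0.2007]
orientation: [-0.453, -3.108, 0.0]
force: [-6.0, -0.3, 12.1]
opening: 0.0393
gripper_force: 15.0
```

```bash
python3 -c "
from h import *
s=read_state();print(s['tool_pos'],s['force'])"
```

```text
[ 0.61269511 -0.04875238  0.20073538] [-5.95031686 -0.2647065  12.12949197]
```

The push is 12 N at the expected depth (0.2007), so the cap should be on the pocket floor. I release it.

Emit:
{"name": "carry_out", "arguments": {"targets": [{"hand": 20, "x": 0, "y": 0, "z": -0.0005, "ax": 0, "ay": 0, "az": 0}, {"hand": 75, "x": 0, "y": 0, "z": -0.0005, "ax": 0, "ay": 0, "az": 0}, {"hand": 75, "x": 0, "y": 0, "z": -0.0005, "ax": 0, "ay": 0, "az": 0}, {"hand": 75, "x": 0, "y": 0, "z": -0.0005, "ax": 0, "ay": 0, "az": 0}, {"hand": 75, "x": 0, "y": 0, "z": -0.0005, "ax": 0, "ay": 0, "az": 0}, {"hand": 75, "x": 0, "y": 0, "z": -0.05, "ax": 0, "ay": 0, "az": 0}, {"hand": 75, "x": 0, "y": 0, "z": -0.1, "ax": 0, "ay": 0, "az": 0}, {"hand": 75, "x": 0, "y": 0, "z": -0.12, "ax": 0, "ay": 0, "az": 0}]}}

```text
t: 7.62
tool_pos: [0.6137, -0.049, 0.3234]
orientation: [0.453, 3.103, -0.0]
force: [0.6, -0.6, -1.0]
opening: 0.0701
gripper_force: 0.0
```

```bash
cat > chk.py <<'E'
from h import *
import sys
for n in ('scene','side'):
    im,d=read_camera(n);p=camera_params(n);C=cloud(p,d);X,Y,Z=C[...,0],C[...,1],C[...,2]
    def rep(nm,m):
        q=C[m&(d>0)]
        if len(q)<5: print(nm,len(q));return
        r=cv2.minAreaRect(q[:,:2].astype(np.float32)*1000)
        print(n,nm,len(q),q.mean(0).round(4),np.round(r[0],1),np.round(r[1],1),round(r[2],1))
    rep('cap top',(abs(X-.613)<.03)&(abs(Y+.049)<.03)&(Z>.028)&(Z<.042))
    rep('handle',(abs(X-.54)<.07)&(abs(Y+.027)<.07)&(Z>.074)&(Z<.086))
    rep('ball',(abs(X-.469)<.03)&(abs(Y+.0065)<.03)&(Z>.02)&(Z<.035))
    if n=='side': cv2.imwrite('pics/side1.png',cv2.resize(im[150:300,180:380],(800,600)))
s=read_state();print(s['tool_pos'],s['opening'])
delta(.541,-.0278,.30,-16.4)
E
python3 chk.py
```

```text
scene cap top 196 [ 0.6141 -0.0482  0.0344] [612.8 -48.1] [40.8 38.3] 9.7
scene handle 131 [ 0.5399 -0.0341  0.0789] [538.7 -33.4] [63.7 13.6] 73.6
scene ball 42 [ 0.469  -0.0033  0.0252] [468.8  -3.3] [22.7 15.1] 89.9
side cap top 158 [ 0.6102 -0.0533  0.0337] [611.7 -51. ] [39.9 38.6] 64.5
side handle 112 [ 0.5386 -0.0327  0.0794] [539.2 -31.3] [78.8 12.4] 73.6
side ball 55 [ 0.463  -0.0099  0.0256] [462.9  -8.2] [18.5 21.6] 51.9
[ 0.61356746 -0.04897336  0.32237057] 0.06956927837739794
d [ 0.0757 -0.0005  0.022 ] rot [0.0045 0.0035 1.5672] | t 7.72 q6 -1.44
```

View pics/side1.png

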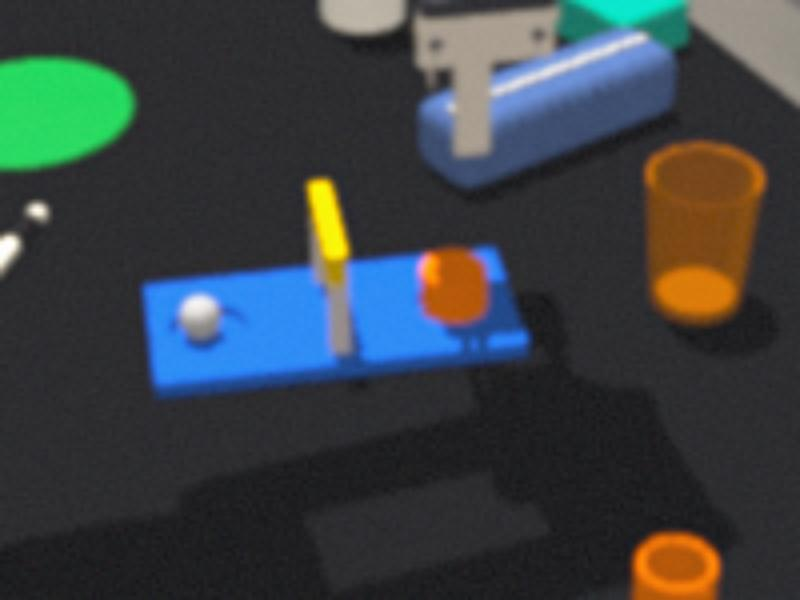

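The enlarged side view shows the cap square in its pocket at (453,288), the ball in its pocket at (200,318) and the handle at (328,225). The cap's top is at 0.034, about what a seated cap would give. Next I turn 90° and move above the handle.

Emit:
{"name": "carry_out", "arguments": {"targets": [{"hand": 75, "x": 0.01, "y": 0, "z": 0, "ax": 0, "ay": 0, "az": 0.18}, {"hand": 75, "x": 0.02, "y": 0, "z": 0, "ax": 0, "ay": 0, "az": 0.36}, {"hand": 75, "x": 0.03, "y": 0, "z": 0, "ax": 0, "ay": 0, "az": 0.54}, {"hand": 75, "x": 0.04, "y": 0, "z": 0, "ax": 0, "ay": 0, "az": 0.72}, {"hand": 75, "x": 0.05, "y": 0, "z": 0, "ax": 0, "ay": 0, "az": 0.9}, {"hand": 75, "x": 0.06, "y": 0, "z": 0, "ax": 0, "ay": 0, "az": 1.08}, {"hand": 75, "x": 0.07, "y": 0, "z": 0, "ax": 0, "ay": 0, "az": 1.26}, {"hand": 75, "x": 0.0755, "y": 0, "z": 0, "ax": 0, "ay": 0, "az": 1.44}]}}

```text
t: 8.72
tool_pos: [0.5391, -0.027, 0.3165]
orientation: [-2.394, -2.029, 0.004]
force: [-0.2, -0.3, 0.2]
opening: 0.0697
gripper_force: 0.0
```

Emit:
{"name": "carry_out", "arguments": {"targets": [{"hand": 75, "x": 0, "y": 0, "z": 0, "ax": 0, "ay": 0, "az": 0.127}, {"hand": 75, "x": 0, "y": 0, "z": 0, "ax": 0, "ay": 0, "az": 0.127}, {"hand": 75, "x": 0, "y": 0, "z": 0, "ax": 0, "ay": 0, "az": 0.127}, {"hand": 75, "x": 0, "y": 0, "z": 0, "ax": 0, "ay": 0, "az": 0.127}]}}

```text
t: 9.22
tool_pos: [0.5402, -0.0272, 0.3188]
orientation: [-2.513, -1.884, 0.001]
force: [-0.9, -0.1, -0.5]
opening: 0.0693
gripper_force: 0.0
```

Run:
```python
from h import *
p=camera_params('wrist'); im,d=read_camera('wrist'); C=cloud(p,d);X,Y,Z=C[...,0],C[...,1],C[...,2]
q=C[(d>0)&(abs(X-.54)<.07)&(abs(Y+.027)<.07)&(Z>.074)&(Z<.086)]
if len(q)>5: print('handle',len(q),q.mean(0),cv2.minAreaRect(q[:,:2].astype(np.float32)*1000))
s=read_state();print(s['tool_pos'],s['opening'])
delta(.541,-.0278,.2345,-16.4)
```

```text
handle 1955 [ 0.54356051 -0.02328115  0.08001833] ((542.8978881835938, -25.70486831665039), (80.12025451660156, 11.969038963317871), 73.92364501953125)
[ 0.54025536 -0.02723932  0.31906441] 0.06979464980842401
d [-0.0003  0.0009  0.0846] rot [-0.0005  0.0001  0.0015] | t 9.28 q6 0.14
```

Emit:
{"name": "carry_out", "arguments": {"newtons": 8, "targets": [{"hand": 75, "x": 0, "y": 0.0015, "z": 0.03, "ax": 0, "ay": 0, "az": 0}, {"hand": 75, "x": 0, "y": 0.0015, "z": 0.06, "ax": 0, "ay": 0, "az": 0}, {"hand": 75, "x": 0, "y": 0.0015, "z": 0.078, "ax": 0, "ay": 0, "az": 0}, {"hand": 50, "x": 0, "y": 0.0015, "z": 0.0845, "ax": 0, "ay": 0, "az": 0}, {"hand": 35, "x": 0, "y": 0.0015, "z": 0.0845, "ax": 0, "ay": 0, "az": 0}, {"hand": 30, "x": 0, "y": 0.0015, "z": 0.0845, "ax": 0, "ay": 0, "az": 0}, {"hand": 25, "x": 0, "y": 0.0015, "z": 0.0845, "ax": 0, "ay": 0, "az": 0}, {"hand": 20, "x": 0, "y": 0.0015, "z": 0.0845, "ax": 0, "ay": 0, "az": 0}]}}

```text
t: 10.28
tool_pos: [0.542, -0.0277, 0.2355]
orientation: [2.515, 1.882, 0.001]
force: [0.2, -0.2, 0.2]
opening: 0.024
gripper_force: 0.0
```

Emit:
{"name": "carry_out", "arguments": {"newtons": 8, "targets": [{"hand": 18, "x": 0, "y": 0, "z": 0, "ax": 0, "ay": 0, "az": 0}, {"hand": 16, "x": 0, "y": 0, "z": 0, "ax": 0, "ay": 0, "az": 0}, {"hand": 14, "x": 0, "y": 0, "z": 0, "ax": 0, "ay": 0, "az": 0}, {"hand": 12, "x": 0, "y": 0, "z": 0, "ax": 0, "ay": 0, "az": 0}, {"hand": 10, "x": 0, "y": 0, "z": 0, "ax": 0, "ay": 0, "az": 0}, {"hand": 5, "x": 0, "y": 0, "z": 0, "ax": 0, "ay": 0, "az": 0}, {"hand": 0, "x": 0, "y": 0, "z": 0, "ax": 0, "ay": 0, "az": 0}, {"hand": 0, "x": 0, "y": 0, "z": 0, "ax": 0, "ay": 0, "az": 0}]}}

```text
t: 11.28
tool_pos: [0.5417, -0.0276, 0.2348]
orientation: [-2.515, -1.882, 0.0]
force: [-3.5, 0.6, 1.3]
opening: 0.0119
gripper_force: 8.0
```

Emit:
{"name": "carry_out", "arguments": {"newtons": 40, "targets": [{"hand": 0, "x": 0, "y": 0, "z": 0, "ax": 0, "ay": 0, "az": 0}, {"hand": 0, "x": 0, "y": 0, "z": 0, "ax": 0, "ay": 0, "az": 0}, {"hand": 0, "x": 0, "y": 0, "z": 0, "ax": 0, "ay": 0, "az": 0}]}}

```text
t: 11.65
tool_pos: [0.5417, -0.0276, 0.2348]
orientation: [-2.515, -1.882, 0.0]
force: [-1.5, 0.8, 0.1]
opening: 0.0122
gripper_force: 40.0
```

```bash
python3 chk.py
```

```text
scene cap top 196 [ 0.6148 -0.0486  0.0343] [613.8 -48. ] [39.6 39.4] 51.3
scene handle 26 [0.5522 0.0056 0.0794] [550.6   5.9] [10. 14.] 81.3
ball 0
side cap top 159 [ 0.611  -0.0534  0.034 ] [611.8 -51.7] [40.3 38.7] 32.8
side handle 158 [ 0.5386 -0.0374  0.0797] [541.9 -32.8] [72.1 40.3] 45.0
side ball 59 [ 0.4637 -0.0097  0.0253] [464.   -9.2] [20.8 21.4] 83.7
[ 0.54168881 -0.0276528   0.23480325] 0.011913270416690006
d [-0.0003 -0.0006 -0.0652] rot [-0.0001  0.      0.0002] | t 11.75 q6 0.14
```

The handle is gripped at 12 mm with 40 N, and the tray, cap and ball are undisturbed. I lift slowly.

Emit:
{"name": "carry_out", "arguments": {"newtons": 40, "targets": [{"hand": 0, "x": 0, "y": 0, "z": -0.003, "ax": 0, "ay": 0, "az": 0}, {"hand": 0, "x": 0, "y": 0, "z": -0.009, "ax": 0, "ay": 0, "az": 0}, {"hand": 0, "x": 0, "y": 0, "z": -0.018, "ax": 0, "ay": 0, "az": 0}, {"hand": 0, "x": 0, "y": 0, "z": -0.03, "ax": 0, "ay": 0, "az": 0}, {"hand": 0, "x": 0, "y": 0, "z": -0.044, "ax": 0, "ay": 0, "az": 0}, {"hand": 0, "x": 0, "y": 0, "z": -0.058, "ax": 0, "ay": 0, "az": 0}, {"hand": 0, "x": 0, "y": 0, "z": -0.07, "ax": 0, "ay": 0, "az": 0}, {"hand": 0, "x": 0, "y": 0, "z": -0.078, "ax": 0, "ay": 0, "az": 0}]}}

```text
t: 12.75
tool_pos: [0.5419, -0.0277, 0.3141]
orientation: [2.515, 1.882, 0.001]
force: [-0.5, -0.5, -3.9]
opening: 0.012
gripper_force: 40.0
```

Emit:
{"name": "carry_out", "arguments": {"newtons": 40, "targets": [{"hand": 0, "x": 0, "y": 0, "z": -0.006, "ax": 0, "ay": 0, "az": 0}, {"hand": 0, "x": 0, "y": 0, "z": -0.012, "ax": 0, "ay": 0, "az": 0}, {"hand": 0, "x": 0, "y": 0, "z": -0.018, "ax": 0, "ay": 0, "az": 0}, {"hand": 0, "x": 0, "y": 0, "z": -0.022, "ax": 0, "ay": 0, "az": 0}, {"hand": 0, "x": 0, "y": 0, "z": -0.022, "ax": 0, "ay": 0, "az": 0}, {"hand": 0, "x": 0, "y": 0, "z": -0.022, "ax": 0, "ay": 0, "az": 0}]}}

```text
t: 13.5
tool_pos: [0.5416, -0.0277, 0.3346]
orientation: [-2.515, -1.882, 0.001]
force: [-0.2, -0.2, -4.4]
opening: 0.0115
gripper_force: 40.0
```

Run:
```python
from h import *
im,d=read_camera('side'); cv2.imwrite('pics/side2.png',cv2.resize(im[90:300,150:430],(800,600)))
s=read_state();print(s['tool_pos'],s['force'],s['opening'],s['gripper_force'])
delta(.45,.304,.3345,-16.4)
```

```text
[ 0.54159244 -0.02764625  0.33456668] [ 0.70193073  0.06087754 -2.99874337] 0.011335784984844192 39.99889075756073
d [ 2.923e-01 -1.814e-01  2.000e-04] rot [-0.0006  0.0001  0.0002] | t 13.55 q6 0.14
```

View pics/side2.png

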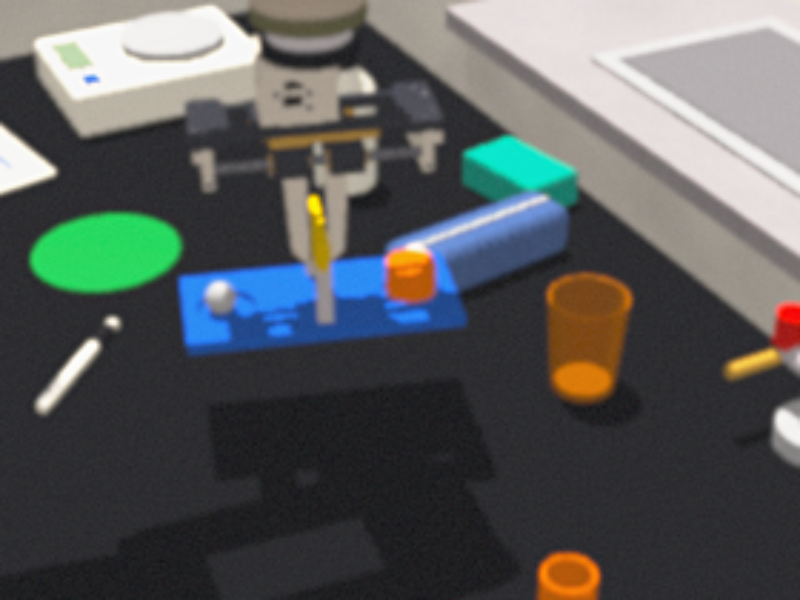

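The side view shows the tray level in the gripper at (322,300), ball at (219,297) and cap at (410,275) still in their pockets. I carry it smoothly to the mat.

Emit:
{"name": "carry_out", "arguments": {"targets": [{"hand": 0, "x": 0.0017, "y": -0.0011, "z": 0, "ax": 0, "ay": 0, "az": 0}, {"hand": 0, "x": 0.005, "y": -0.0032, "z": 0, "ax": 0, "ay": 0, "az": 0}, {"hand": 0, "x": 0.011, "y": -0.0069, "z": 0, "ax": 0, "ay": 0, "az": 0}, {"hand": 0, "x": 0.0195, "y": -0.0121, "z": 0, "ax": 0, "ay": 0, "az": 0}, {"hand": 0, "x": 0.0306, "y": -0.019, "z": 0, "ax": 0, "ay": 0, "az": 0}, {"hand": 0, "x": 0.0433, "y": -0.0269, "z": 0, "ax": 0, "ay": 0, "az": 0}, {"hand": 0, "x": 0.0569, "y": -0.0354, "z": 0, "ax": 0, "ay": 0, "az": 0}, {"hand": 0, "x": 0.0713, "y": -0.0444, "z": 0, "ax": 0, "ay": 0, "az": 0}]}}

```text
t: 14.55
tool_pos: [0.5189, 0.0545, 0.3349]
orientation: [2.515, 1.883, 0.0]
force: [-0.3, -1.0, -3.4]
opening: 0.012
gripper_force: 40.0
```

Emit:
{"name": "carry_out", "arguments": {"targets": [{"hand": 0, "x": 0.0144, "y": -0.009, "z": 0, "ax": 0, "ay": 0, "az": 0}, {"hand": 0, "x": 0.0289, "y": -0.018, "z": 0, "ax": 0, "ay": 0, "az": 0}, {"hand": 0, "x": 0.0433, "y": -0.0269, "z": 0, "ax": 0, "ay": 0, "az": 0}, {"hand": 0, "x": 0.0577, "y": -0.0359, "z": 0, "ax": 0, "ay": 0, "az": 0}, {"hand": 0, "x": 0.0722, "y": -0.0449, "z": 0, "ax": 0, "ay": 0, "az": 0}, {"hand": 0, "x": 0.0866, "y": -0.0539, "z": 0, "ax": 0, "ay": 0, "az": 0}, {"hand": 0, "x": 0.101, "y": -0.0628, "z": 0, "ax": 0, "ay": 0, "az": 0}, {"hand": 0, "x": 0.1155, "y": -0.0718, "z": 0, "ax": 0, "ay": 0, "az": 0}]}}

```text
t: 15.55
tool_pos: [0.4826, 0.1854, 0.3349]
orientation: [2.515, 1.882, 0.0]
force: [0.6, 0.6, -4.1]
opening: 0.012
gripper_force: 40.0
```

Emit:
{"name": "carry_out", "arguments": {"targets": [{"hand": 0, "x": 0.0144, "y": -0.009, "z": 0, "ax": 0, "ay": 0, "az": 0}, {"hand": 0, "x": 0.0289, "y": -0.018, "z": 0, "ax": 0, "ay": 0, "az": 0}, {"hand": 0, "x": 0.0425, "y": -0.0264, "z": 0, "ax": 0, "ay": 0, "az": 0}, {"hand": 0, "x": 0.0552, "y": -0.0343, "z": 0, "ax": 0, "ay": 0, "az": 0}, {"hand": 0, "x": 0.0671, "y": -0.0417, "z": 0, "ax": 0, "ay": 0, "az": 0}, {"hand": 0, "x": 0.0773, "y": -0.048, "z": 0, "ax": 0, "ay": 0, "az": 0}, {"hand": 0, "x": 0.0857, "y": -0.0533, "z": 0, "ax": 0, "ay": 0, "az": 0}, {"hand": 0, "x": 0.0925, "y": -0.0576, "z": 0, "ax": 0, "ay": 0, "az": 0}]}}

```text
t: 16.55
tool_pos: [0.4536, 0.2899, 0.3349]
orientation: [2.515, 1.882, -0.0]
force: [0.6, -0.3, -4.2]
opening: 0.0116
gripper_force: 40.0
```

Emit:
{"name": "carry_out", "arguments": {"targets": [{"hand": 0, "x": 0.0051, "y": -0.0032, "z": 0, "ax": 0, "ay": 0, "az": 0}, {"hand": 0, "x": 0.0085, "y": -0.0053, "z": 0, "ax": 0, "ay": 0, "az": 0}, {"hand": 0, "x": 0.011, "y": -0.0069, "z": 0, "ax": 0, "ay": 0, "az": 0}, {"hand": 0, "x": 0.0127, "y": -0.0079, "z": 0, "ax": 0, "ay": 0, "az": 0}, {"hand": 0, "x": 0.0127, "y": -0.0079, "z": 0, "ax": 0, "ay": 0, "az": 0}, {"hand": 0, "x": 0.0127, "y": -0.0079, "z": 0, "ax": 0, "ay": 0, "az": 0}, {"hand": 0, "x": 0.0127, "y": -0.0079, "z": 0, "ax": 0, "ay": 0, "az": 0}, {"hand": 0, "x": 0.0127, "y": -0.0079, "z": 0, "ax": 0, "ay": 0, "az": 0}]}}

```text
t: 17.55
tool_pos: [0.4498, 0.3037, 0.3349]
orientation: [2.515, 1.882, -0.0]
force: [0.2, -0.1, -4.2]
opening: 0.0118
gripper_force: 40.0
```

Run:
```python
from h import *
for n in('side','scene'):
    im,d=read_camera(n);p=camera_params(n);C=cloud(p,d);X,Y,Z=C[...,0],C[...,1],C[...,2]
    hsv=cv2.cvtColor(im,cv2.COLOR_BGR2HSV)
    q=C[(d>0)&(cv2.inRange(hsv,(105,150,60),(125,255,255))>0)&(abs(X-.45)<.15)&(abs(Y-.304)<.12)&(Z>.085)&(Z<.13)]
    A=np.c_[q[:,:2],np.ones(len(q))]; c=np.linalg.lstsq(A,q[:,2],rcond=None)[0]
    r=cv2.minAreaRect(q[:,:2].astype(np.float32)*1000); print(n,'plate',len(q),np.median(q[:,2]),'tilt',c[:2].round(3),r)
    if n=='side': cv2.imwrite('pics/side3.png',cv2.resize(im[60:270,50:330],(800,600)))
s=read_state();print(s['t'],s['tool_pos'],s['force'],s['opening'],s['gripper_force'],abs(s['dq']).max())
```

```text
side plate 1121 0.11055506633740309 tilt [0.01  0.033] ((451.0182800292969, 303.142822265625), (110.17494201660156, 215.2659912109375), 73.83827209472656)
scene plate 1534 0.11015502903314162 tilt [-0.001  0.006] ((449.3103942871094, 304.36041259765625), (101.85517883300781, 227.37722778320312), 73.98184967041016)
17.65 [0.44980044 0.30371046 0.33492824] [ 0.58247303  0.12261762 -3.70477302] 0.011612476794414383 39.998939037323 0.001879433764141649
```

View pics/side3.png

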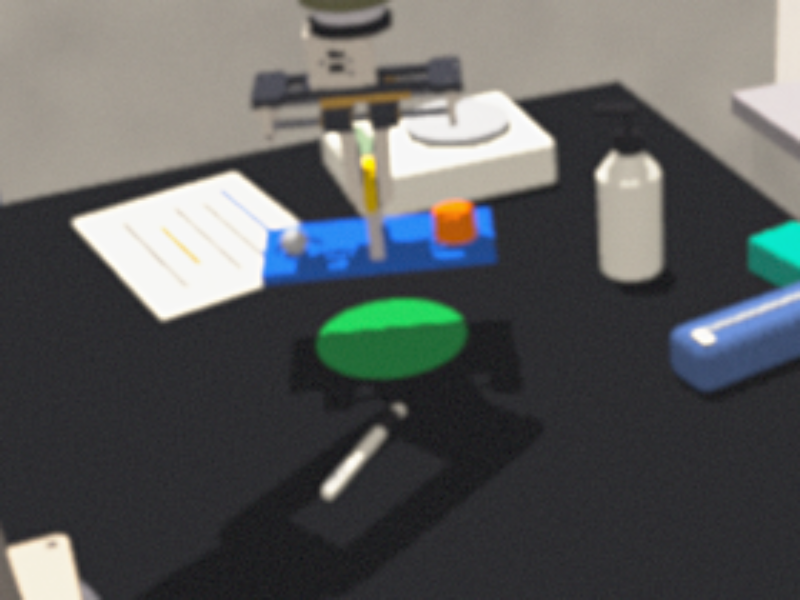

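The tray hangs level and still at (380,245), ball in its pocket at (293,241) and cap at (454,222). Its top face is at 0.110 m, so the underside is at 0.10 m, and it is within about 2 mm of the mat's centre. I hand the job in.

```bash
python3 -c "
from plant import robot
print(robot.close_job())"
```

```text
the job is handed in; nothing more can be done
None
```

The rim-down cap is in the tray's empty pocket, and the arm is holding the tray level and still about 10 cm above the centre of the green mat, ball in its pocket; I handed the job in at about 18 s, but no verdict came back.

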